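# Knock a stuck hub out of the inspection nest

## Task

The turned hub is stuck flush in the inspection nest. Push the knockout rod up steadily by its upright handle until you feel it come up against its stop, never forcing it there, so that the hub stands free; then lift the hub out and set it down gently, flat in the empty pocket of the parts tray, without disturbing the other hubs or the ring gauge.

Things in the scene. Friction and masses are not known exactly. Their poses are not given: they have to be found in the camera images.
- nest: Fixed nest: aluminium pedestal 76 x 76 mm, 156 mm high, on a base plate 120 x 100 x 12 mm. Origin at the centre of its underside, z up, handle on the -x side. In its top is a round pocket 46 mm wide, 24 mm deep, with a 16 mm hole in its floor. Four spring plungers in the pocket wall hold the hub with 5 to 11 N and snap in under it once it has risen about 13 mm.
- seat: The fixed 10 mm plate that is the pocket floor; origin at the centre of its underside, 122 mm above the nest's origin. That underside is the stop for the shoulder of the knockout rod, reached when the rod's end stands 16 mm above the pocket floor. The stop should not be pressed with more than 30 N, nor the hub with more than 40 N.
- handle: Handle of the knockout rod (14 mm thick), 0.19 kg together; slides straight up in the nest's front slot, 5 to 6 N friction, stays where left. Origin on the rod's axis, mid-height of its flat arm. The rod is clamped to it at a height that differs each time and is not seen: its end starts 1 to 30 mm below the pocket floor, so it rises 17 to 46 mm to the stop; its height does not tell how far.
- grip (a point): Grip point on the handle: on the axis of the upright black cylinder (24 mm thick, 56 mm long) at the end of its arm, 18 mm below the top, 70 mm from the pocket axis. 20 mm from the pedestal's face: close the fingers along the nest's y. Lifting takes about 7 N free, 15 to 21 N while the hub breaks away and slides out, 9 N once free, then rises steeply at the stop; more if fast.
- hub: Loose turned steel hub, 0.18 to 0.26 kg, 44 mm diameter, 24 mm high, small chamfers, dark centre spot on top. Origin at the centre of its underside, z up. Starts in the nest's pocket, flush with its top; pushed out fully it stands 16 mm proud on the rod, 8 mm of it still in the pocket, 1 mm clearance all round. The raised handle stands beside it: close the fingers along the nest's y.
- tray: Fixed grey plastic parts tray, 180 x 180 x 14 mm, with four round pockets 48 mm wide and 8 mm deep, 88 mm apart in a square (at x and y of -44 and +44 mm). Origin at the centre of its underside. Three pockets hold a hub; the one at (-44, -44) mm is empty. The tray may be turned any way round.
- empty (a point): Centre of the floor of the tray's empty pocket, 6 mm above the table.
- hub_a: Hub like the stuck one, standing in the tray; leave it alone. Origin at the centre of its underside.
- hub_b: Another hub standing in the tray; leave it alone. Origin at the centre of its underside.
- hub_c: Another hub standing in the tray; leave it alone. Origin at the centre of its underside.
- ring_gauge: Dark steel ring gauge, 64 mm outside, 36 mm inside, 22 mm high, standing on the table; leave it alone. Origin at the centre of its underside.
Things that resemble listed ones, but are neither listed nor needed, are in the scene too. Several things have the shape of the nest; the one meant has the colours described above.

How it is judged:
On the way, in this order (a step that is already met when the one before it is completed fails the run):
1. the knockout rod is pushed up to its stop (within 1.5 mm), the hub standing on it at least 14.5 mm out of its seat, not held by the fingers (z of hub in the frame of nest between 0.1465 and 0.151 m and horizontal distance between hub and nest below 0.004 m and contact force between the fingers and hub below 0.5 N), for 0.2 s.
2. the hub is lifted clear of the nest, upright (z of hub in the frame of nest above 0.163 m and angle between hub's own z axis and vertical below 0.3 rad), for 0.1 s.
At the end, for the whole second after the job is handed in: The hub lies released and at rest in the tray's empty pocket: its centre within 4 mm of the pocket's, its underside within 2 mm of the pocket floor, same side up as it started and tilted less than 0.06 rad (horizontal distance between hub and empty below 0.004 m and z of hub in the frame of empty between -0.002 and 0.002 m and angle between hub's own z axis and vertical below 0.06 rad and linear speed of hub below 0.02 m/s and contact force between the fingers and hub below 0.1 N); the robot touches nothing.
It fails at once if the rod's shoulder is forced against its stop with more than 30 N (contact force between handle and seat above 30 N).
It fails at once if the rod strikes or presses the hub with more than 40 N (contact force between handle and hub above 40 N).
It fails at once if the hub is dropped or banged into the tray (more than 60 N between them) (contact force between hub and tray above 60 N).
It fails at once if a hub standing in the tray is shifted more than 10 mm (distance of any of hub_a, hub_b, hub_c from where it was at the start of the episode above 0.01 m).
It fails at once if the ring gauge is shifted more than 15 mm (distance of ring_gauge from where it was at the start of the episode above 0.015 m).
It also fails if it takes over 54 s, if anything falls off the work surface, if the arm or the gripper's body presses on something with over 40 N, if the wrist force passes 120 N, or if a joint passes its speed limit or range.

## Robot

A 7-joint arm with a two-finger parallel gripper is mounted at the origin on the work surface. World frame = base frame: x ahead of the robot, y to its left, z up, the work surface at z = 0. Lengths are in m, angles in rad, forces in N, time in s.
With the tool pointing down it reaches from about 0.425 to 1.025 m from the base axis. Payload 3.6 kg.
Tool frame: the origin (TCP) lies midway between the tips of the shut fingers; the grasp point (between the pads) lies 19 mm behind it; z points along the fingers, y is the line along which they close (so a half turn about z gives the same grasp; the last joint's range is limited). The gripper opens to 85 mm and grips with 20 to 120 N. Pads are 22 mm wide; open, the fingers measure 114 mm over their backs; the gripper's body (76 mm by 85 mm) begins 54 mm behind the grasp point. The pads swing forward as they close: fully open they stand 13 mm farther back than shut.
Start: joints at [1.175, 0.591, 0.048, 1.609, -0.033, 0.943, -0.034], TCP at [0.216, -0.692, 0.231] pointing down, gripper open.
Joint ranges: [-2.69, 2.69], [-0.47, 2.24], [-1.27, 1.36], [0.19, 2.51], [-1.53, 4.68], [0.08, 2.07], [-3.09, 3.09]. Speed limits (rad/s): [2.57, 2.57, 3.14, 3.14, 3.14, 3.14, 3.14].

## Interface

Orientations are given as [roll, pitch, yaw] about the fixed x, y, z axes, in that order (R = Rz(yaw) Ry(pitch) Rx(roll)).
In Python, from station import state, snapshot, close_job gives the robot as it stands.
- The arm moves only by the tool play_rows, never from a script. Its argument "moves" is a list of rows, each an object with "delta_pos": the shift along the tool's x, y, z in units of 40 mm (1.0 is 40 mm), a list of three; "yaw": the turn about the tool's z in units of 8 degrees (1.0 is 8 degrees). In form: [{"delta_pos": [dx, dy, dz], "yaw": yaw}, ...]. A call has 1 to 8 rows; each row is the pose to reach, as a shift and turn from the pose commanded when the call began, along the tool's axes at that moment; what a row does not reach only later rows make up. A row lasts 1/10 s, in which the tool goes at most 50 mm and 8.59 degrees, less where a joint would pass 70% of its speed; a pose out of reach is approached as far as the arm can. A call with a gripper value outside its range is refused whole. "gripper" is the finger opening in mm, from 0 to 85.4, set as the call begins (left out, the last holds). The fingers move at their own pace and stop on an object; "force" is the grip in N (left out, the last holds). Time passes only in rows, so rows that repeat a pose let the fingers close. It gives the time, the measured TCP pose, the force, the opening and the grip force at its end, in the units of the state.
- state(): the state, without advancing time (a new reading comes with each control period).
- snapshot(name): name is "scene" or "side" or "wrist"; returns a dict with "image" (480x640x3 uint8, blue, green, red), "camera_matrix" (3x3 intrinsics, pixels), "rvec" (rotation vector, rad) and "tvec" (3), from world to camera coordinates, as OpenCV has them. Camera axes: x right, y down, z forward; pixel columns grow to the right and rows downward; lengths in m; the calibration is good to about 2 mm. A picture is of the moment at which its call begins. There is no depth.
- close_job(): hands the job in; it is judged then, once.
The state is a dict: "t": time; "joint_positions": joint angles; "qvel": joint speeds; "tau": joint torques, N m; "position": TCP position; "ee_rot": TCP orientation; "force": force on the tool from outside, world axes, zero at the start; "torque": the same for the moment, N m; "width": finger opening in m; "grasp_force": force on a finger pad.
Only numpy, scipy, OpenCV 4.12 (cv2) and the standard library are available. Lean on these libraries where they do the work, as an engineer would, in place of code of your own. Each camera call takes 0.05 s, during which the arm holds its last target. There are 200 camera calls.

## Working session

There is one attempt and no reset: what is moved stays moved. The work goes in short steps, Python scripts to look and compute and a tool call to move; the robot and the scene stay as the last step left them, time stands still between calls to the robot, and variables do not carry over. Pictures are saved under pics/ and viewed, at most 10 in all, crops included, and the job is handed in when it is done.

Besides the shell and the picture viewer there is one more tool, called after ">>>" as name(argument=value, ...), one argument or row to a line, values as JSON. play_rows: Moves the arm, as the interface text tells. Its arguments: {"type":"object","properties":{"moves":{"type":"array","items":{"type":"object","properties":{"delta_pos":{"type":"array","items":{"type":"number"}},"yaw":{"type":"number"}}}},"gripper":{"type":"number"},"force":{"type":"number"}},"required":["moves"]}

```bash
mkdir -p pics; cat > h.py <<'E'
import cv2,numpy as np,pickle
from station import state,snapshot,close_job
def snap(n,f):
    s=snapshot(n); cv2.imwrite(f'pics/{f}.png',s['image']); pickle.dump(s,open(f'pics/{f}.pkl','wb')); return s
def load(f): return pickle.load(open(f'pics/{f}.pkl','rb'))
def ray(s,uv):
    R=cv2.Rodrigues(np.array(s['rvec'],float))[0]; t=np.array(s['tvec'],float).ravel()
    p=cv2.undistortPoints(np.array([[uv]],float),np.array(s['camera_matrix'],float),None).ravel()
    return -R.T@t, R.T@np.array([p[0],p[1],1.])
def onz(s,uv,z):
    c,d=ray(s,uv); return c+d*(z-c[2])/d[2]
def proj(s,P):
    return cv2.projectPoints(np.array(P,float).reshape(-1,3),np.array(s['rvec'],float),np.array(s['tvec'],float),np.array(s['camera_matrix'],float),None)[0].reshape(-1,2)
E
python3 - <<'E'
from h import *
print(state())
for n in ['scene','side','wrist']:
    s=snap(n,n+'0'); print(n,ray(s,(320,240)))
E
```

```text
{'t': 0.0, 'joint_positions': array([ 1.17552326,  0.59212384,  0.04832388,  1.60979872, -0.03328528,
        0.94270609, -0.03370198]), 'qvel': array([-6.20583220e-04, -7.95496843e-04,  2.19438705e-05, -5.24866731e-04,
        2.58429918e-04,  1.32508388e-03,  1.68215500e-03]), 'tau': array([-8.40301946e-04, -5.48692989e+01,  1.54636927e+00, -1.98123944e+01,
        9.43105901e-03,  8.88587732e-03,  8.04505902e-06]), 'position': array([ 0.21522756, -0.69146476,  0.23014701]), 'ee_rot': array([-3.13936663e+00,  1.51205527e-04,  3.01841141e-01]), 'force': array([-0.01563192, -0.35080883,  0.32029304]), 'torque': array([-0.00718312,  0.04899237,  0.06492744]), 'grasp_force': 0.0, 'width': 0.08563049789385174}
scene (array([0.96328967, 0.35051908, 1.09383112]), array([-0.34509434, -0.3775797 , -0.85958396]))
side (array([0.41883123, 0.63648296, 0.79546206]), array([ 0.12759616, -0.70187539, -0.70087501]))
wrist (array([ 0.2891    , -0.67051571,  0.373091  ]), array([-0.284455  , -0.08129522, -0.95527354]))
```

View pics/scene0.png

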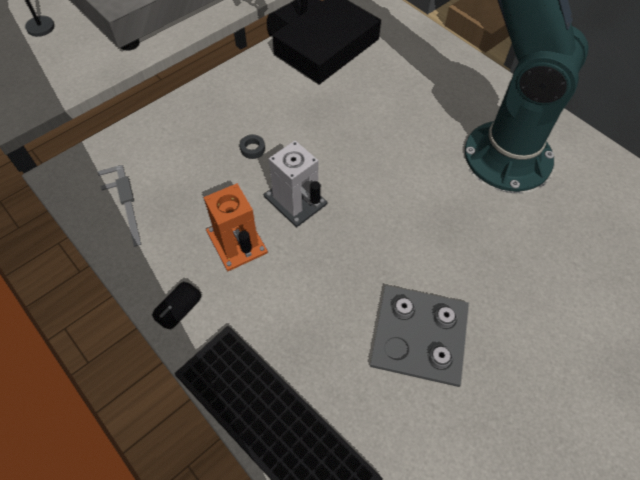

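View pics/side0.png

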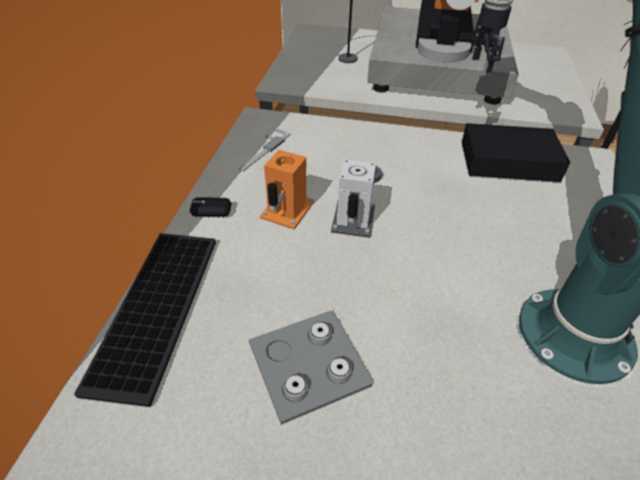

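The scene view shows the aluminium nest, with its top at (293,158) and handle at (315,192). The ring gauge is at (252,146), and the tray's empty pocket is at (397,348). In the side view the nest's top is at (357,170), the handle at (353,205) and the empty pocket at (279,351).

```bash
cat > m.py <<'E'
from h import *
def dark(s,uv,r,thr=None):
    x,y=uv; g=cv2.cvtColor(s['image'],cv2.COLOR_BGR2GRAY)[y-r:y+r+1,x-r:x+r+1].astype(float)
    w=np.clip((g.max()+g.min())/2-g,0,None) ; yy,xx=np.mgrid[-r:r+1,-r:r+1]
    return (x+(w*xx).sum()/w.sum(), y+(w*yy).sum()/w.sum())
a,b=load('scene0'),load('side0')
for n,s,nest,hubs in [('scene',a,(293,159),[(404,306),(446,315),(441,355)]),('side',b,(358,170),[(320,330),(339,368),(295,384)])]:
    p=dark(s,nest,3); print(n,'nest',np.round(p,1),onz(s,p,.156).round(4))
    P=[]
    for h in hubs:
        p=dark(s,h,3); P.append(onz(s,p,.030)[:2]); print(' hub',np.round(p,1),P[-1].round(4))
    d=lambda i,j: np.linalg.norm(P[i]-P[j]).round(4)
    print(d(0,1),d(1,2),d(0,2),'empty',(P[0]+P[2]-P[1]).round(4))
    print('mid', ((P[0]+P[2])/2).round(4))
    # whole-tray outline
    hsv=cv2.cvtColor(s['image'],cv2.COLOR_BGR2HSV)
    dk=(cv2.cvtColor(s['image'],cv2.COLOR_BGR2GRAY)<60).astype(np.uint8)
    k=np.s_[175:210,300:328] if n=='scene' else np.s_[190:222,340:365]
    m=np.zeros_like(dk); m[k]=dk[k]
    c=max(cv2.findContours(m,0,2)[0],key=cv2.contourArea); r=cv2.minAreaRect(c); print('handle blob',r, cv2.boundingRect(c))
    print(onz(s,(397.,347.5) if n=='scene' else (279,351),.014).round(4))
A=cv2.resize(a['image'][130:230,230:340],None,fx=3.6,fy=3.6,interpolation=3)
B=cv2.resize(b['image'][145:245,305:415],None,fx=3.6,fy=3.6,interpolation=3)
cv2.imwrite('pics/crop0.png',np.hstack([A,B]))
E
python3 m.py
```

```text
scene nest [293.  158.8] [ 0.4956 -0.2516  0.156 ]
 hub [403.9 305.3] [0.51   0.1163]
 hub [446.2 314.2] [0.459 0.188]
 hub [441.3 354.6] [0.5309 0.239 ]
0.088 0.0882 0.1244 empty [0.582  0.1673]
mid [0.5205 0.1776]
handle blob ((310.637939453125, 193.15518188476562), (23.6679630279541, 18.186960220336914), 85.2363510131836) (302, 181, 19, 25)
[0.5806 0.1678 0.014 ]
side nest [357.4 169.7] [ 0.4953 -0.2531  0.156 ]
 hub [319.7 329.3] [0.5097 0.1164]
 hub [339.3 366.2] [0.4585 0.1885]
 hub [295.  383.8] [0.5304 0.2395]
0.0885 0.0881 0.1248 empty [0.5816 0.1673]
mid [0.5201 0.1779]
handle blob ((352.5, 206.0), (24.0, 9.0), 90.0) (348, 194, 10, 25)
[0.5789 0.1708 0.014 ]
```

View pics/crop0.png

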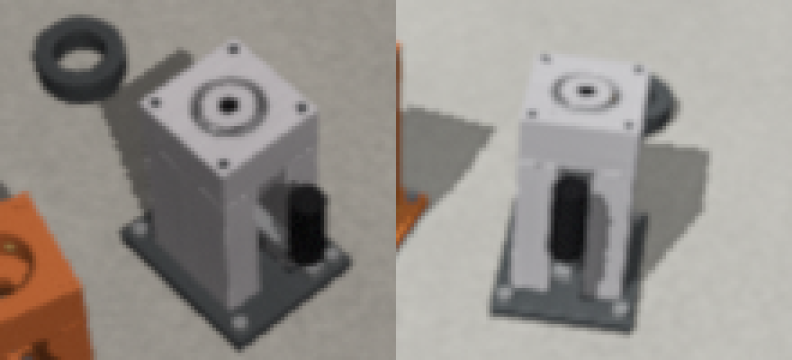

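The crop shows the nest's four corner screws and the black grip cylinder: at x≈307, rows 183–265 in the scene half, and at x≈570, rows 172–262 in the side half.

```bash
cat > m2.py <<'E'
from h import *
a,b=load('scene0'),load('side0')
fa=lambda p:(230+p[0]/3.6-.36,130+p[1]/3.6-.36); fb=lambda p:(305+(p[0]-396)/3.6-.36,145+p[1]/3.6-.36)
SA=[(233,48),(301,107),(223,164),(155,103)]; SB=[(638,69),(629,126),(532,115),(546,59)]
for s,f,S in((a,fa,SA),(b,fb,SB)):
    P=np.array([onz(s,f(p),.156)[:2] for p in S]); print(P.round(4).tolist(),P.mean(0).round(4))
    e=[P[(i+1)%4]-P[i] for i in range(4)]; print([round(np.degrees(np.arctan2(v[1],v[0])),1) for v in e],[round(np.linalg.norm(v),4) for v in e])
def tri(p,q):
    c1,d1=ray(a,p);c2,d2=ray(b,q); t=np.linalg.lstsq(np.c_[d1,-d2],c2-c1,rcond=None)[0]
    x,y=c1+d1*t[0],c2+d2*t[1]; return (x+y)/2,np.linalg.norm(x-y)
print(tri(fa((307,224)),fb((570,217))))
print('top',tri(fa((308,193)),fb((570,178))))
c=np.array([.4955,-.2523])
# candidate model check
for phi in (75,80,85,90,95,100):
  u=np.array([np.cos(np.radians(phi)),np.sin(np.radians(phi))]); h=c+.07*u
  for z in (.06,.08,.10,):
    A=proj(a,[*h,z])[0];B=proj(b,[*h,z])[0]
    print(phi,z,((A-[230,130]+.36)*3.6).round(),((B-[305,145]+.36)*3.6+[396,0]).round())
E
python3 m2.py
```

```text
[[0.4647, -0.2837], [0.4638, -0.222], [0.5263, -0.2199], [0.5275, -0.2816]] [ 0.4956 -0.2518]
[np.float64(90.9), np.float64(1.9), np.float64(-88.9), np.float64(-178.0)] [np.float64(0.0618), np.float64(0.0626), np.float64(0.0617), np.float64(0.0628)]
[[0.4649, -0.2842], [0.4633, -0.2209], [0.5254, -0.219], [0.5263, -0.2823]] [ 0.495  -0.2516]
[np.float64(91.5), np.float64(1.7), np.float64(-89.2), np.float64(-178.2)] [np.float64(0.0633), np.float64(0.0621), np.float64(0.0633), np.float64(0.0614)]
(array([ 0.49294418, -0.18309936,  0.10547552]), np.float64(0.0018829831657708315))
top (array([ 0.49444008, -0.18064243,  0.13972264]), np.float64(0.0006833680722744093))
75 0.06 [280. 282.] [534. 265.]
75 0.08 [280. 263.] [536. 242.]
75 0.1 [280. 244.] [537. 219.]
80 0.06 [289. 278.] [543. 267.]
80 0.08 [289. 259.] [544. 244.]
80 0.1 [289. 240.] [546. 221.]
85 0.06 [297. 273.] [551. 269.]
85 0.08 [297. 255.] [553. 247.]
85 0.1 [297. 236.] [555. 223.]
90 0.06 [305. 268.] [560. 271.]
90 0.08 [305. 250.] [562. 248.]
90 0.1 [305. 231.] [564. 225.]
95 0.06 [312. 262.] [570. 272.]
95 0.08 [312. 244.] [572. 249.]
95 0.1 [312. 225.] [574. 226.]
100 0.06 [318. 256.] [579. 272.]
100 0.08 [318. 238.] [581. 250.]
100 0.1 [319. 219.] [583. 226.]
```

Two views agree: nest axis at (0.4955, -0.252), nest -x direction at about 91.5°, grip axis at about (0.4937, -0.182), and handle top at z≈0.135–0.14. The empty pocket is at (0.582, 0.167). I'll start moving.

>>> play_rows(
  moves=[
    {"delta_pos": [0.4,-0.4,0],"yaw": -0.4},
    {"delta_pos": [1.1,-1.1,0],"yaw": -1.2},
    {"delta_pos": [1.9,-1.9,0],"yaw": -2.1},
    {"delta_pos": [2.7,-2.7,0],"yaw": -3.0},
    {"delta_pos": [3.5,-3.5,0],"yaw": -3.9},
    {"delta_pos": [4.3,-4.2,0],"yaw": -4.8},
    {"delta_pos": [5.1,-5.0,0],"yaw": -5.7},
    {"delta_pos": [5.9,-5.8,0],"yaw": -6.6},
  ],
  gripper=85,
)

```text
t: 0.95
position: [0.3723, -0.3989, 0.2313]
ee_rot: [-3.142, 0.0, 1.228]
force: [0.5, 0.2, -0.1]
width: 0.085
grasp_force: 0.0
```

```bash
cat >> h.py <<'E'
def to(P,psi_deg):
    s=state(); psi=s['ee_rot'][2]; d=np.array(P)-s['position']
    u=np.array([d[0]*np.cos(psi)+d[1]*np.sin(psi), d[0]*np.sin(psi)-d[1]*np.cos(psi), -d[2]])/.04
    dy=(psi-np.radians(psi_deg)+np.pi)%(2*np.pi)-np.pi
    print('t',round(s['t'],2),'pos',s['position'].round(4),'rpy',s['ee_rot'].round(4),'F',s['force'].round(1),'-> units',u.round(3),'yaw',round(np.degrees(dy)/8,3))
E
python3 -c "
from h import *
to([.4937,-.182,.23],91.5)"
```

```text
t 0.95 pos [ 0.3723 -0.3989  0.2313] rpy [-3.1416e+00  1.0000e-04  1.2282e+00] F [ 0.5  0.2 -0.1] -> units [6.127 1.036 0.032] yaw -2.641
```

>>> play_rows(
  moves=[
    {"delta_pos": [1.1,0.15,0],"yaw": -0.6},
    {"delta_pos": [2.2,0.3,0],"yaw": -1.2},
    {"delta_pos": [3.3,0.5,0],"yaw": -1.8},
    {"delta_pos": [4.3,0.7,0],"yaw": -2.3},
    {"delta_pos": [5.3,0.9,0],"yaw": -2.6},
    {"delta_pos": [5.9,1.0,0],"yaw": -2.64},
    {"delta_pos": [6.12,1.03,0],"yaw": -2.64},
    {"delta_pos": [6.12,1.03,0],"yaw": -2.64},
  ],
)

```text
t: 1.75
position: [0.4942, -0.1835, 0.2312]
ee_rot: [-3.141, -0.0, 1.594]
force: [0.2, -0.7, 0.5]
width: 0.0852
grasp_force: 0.0
```

```bash
python3 -c "
from h import *
s=snap('wrist','w1'); b=snap('side','s1')
to([.4937,-.182,.2],91.5)
for z in (.13,.135,.14): print(z,proj(s,[.4937,-.182,z]))
print('hub',proj(s,[.4955,-.252,.156]))
cv2.imwrite('pics/w1s.png',np.hstack([s['image'][:, :],b['image'][:480,230:460]])[:, :800])
"
```

```text
t 1.85 pos [ 0.4929 -0.1861  0.231 ] rpy [-3.1401e+00  8.0000e-04  1.5898e+00] F [-0.6 -0.2 -0.2] -> units [0.101 0.023 0.775] yaw -0.051
0.13 [[321.32730725 237.86170459]]
0.135 [[321.30836429 239.99395145]]
0.14 [[321.28868538 242.2090385 ]]
hub [[321.43569087 347.205142  ]]
```

View pics/w1s.png

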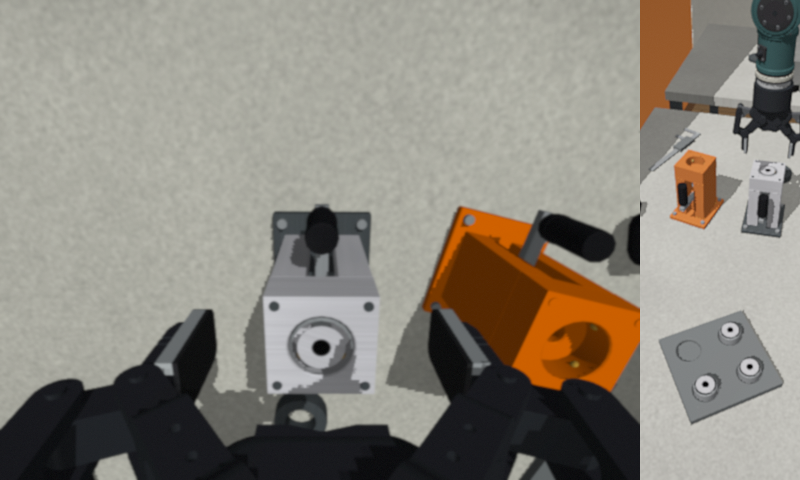

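The wrist view puts the handle top at (321,238) and the hub spot at (321,347), matching the predicted pixels. The finger midpoint is in line with both. I'll descend on the handle.

>>> play_rows(
  moves=[
    {"delta_pos": [0.05,0,0.4]},
    {"delta_pos": [0.05,0,0.9]},
    {"delta_pos": [0.05,0,1.5]},
    {"delta_pos": [0.05,0,2.1]},
    {"delta_pos": [0.05,0,2.6]},
    {"delta_pos": [0.05,0,3.0]},
    {"delta_pos": [0.05,0,3.25]},
    {"delta_pos": [0.05,0,3.3]},
  ],
  gripper=60,
  force=60,
)

```text
$.moves[0]: bad value
```

```bash
python3 -c "
from h import *
s=snap('wrist','w2'); b=snap('side','s2')
to([.4937,-.182,.098],91.5)
S=cv2.resize(b['image'][90:245,300:420],None,fx=3.1,fy=3.1,interpolation=3)
cv2.imwrite('pics/w2s.png',np.hstack([s['image'][:480,100:520],S[:480]]))
"
```

```text
t 1.95 pos [ 0.4928 -0.1865  0.231 ] rpy [-3.1404e+00  8.0000e-04  1.5886e+00] F [-0.6 -0.1  0.2] -> units [0.112 0.025 3.326] yaw -0.06
```

View pics/w2s.png

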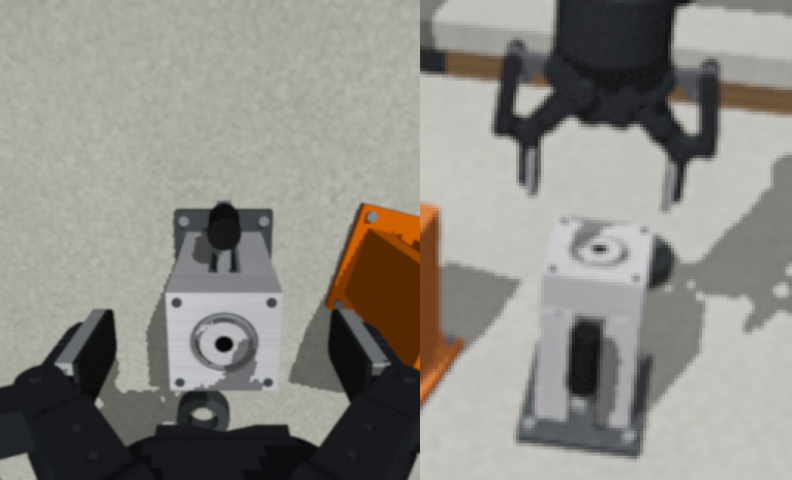

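The call was refused because the rows lacked yaw, and the picture shows nothing has moved in the scene. The settled pose is (0.4928, -0.1865), so I'll use the corrected deltas.

>>> play_rows(
  moves=[
    {"delta_pos": [0.1,0.02,0.4],"yaw": -0.06},
    {"delta_pos": [0.11,0.02,0.9],"yaw": -0.06},
    {"delta_pos": [0.11,0.02,1.5],"yaw": -0.06},
    {"delta_pos": [0.11,0.02,2.1],"yaw": -0.06},
    {"delta_pos": [0.11,0.02,2.6],"yaw": -0.06},
    {"delta_pos": [0.11,0.02,3.0],"yaw": -0.06},
    {"delta_pos": [0.11,0.02,3.25],"yaw": -0.06},
    {"delta_pos": [0.11,0.02,3.3],"yaw": -0.06},
  ],
  gripper=60,
  force=60,
)

```text
t: 2.75
position: [0.4935, -0.181, 0.0983]
ee_rot: [-3.139, -0.0, 1.598]
force: [0.5, 0.5, -0.7]
width: 0.0601
grasp_force: 0.0
```

```bash
python3 -c "
from h import *
s=snap('wrist','w2'); b=snap('side','s2')
to([.4937,-.182,.098],91.5)
S=cv2.resize(b['image'][90:245,300:420],None,fx=3.1,fy=3.1,interpolation=3)
cv2.imwrite('pics/w3s.png',np.hstack([s['image'][:480,100:520],S[:480]]))
"
```

```text
t 2.85 pos [ 0.4946 -0.1807  0.0994] rpy [-3.1415e+00  3.0000e-04  1.5993e+00] F [-0.4  0.7  0.2] -> units [-0.033 -0.022  0.034] yaw 0.017
```

View pics/w3s.png

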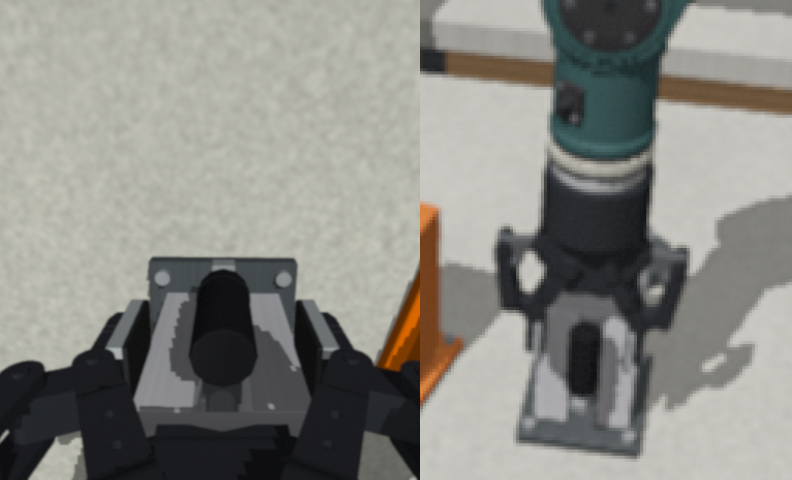

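The black cylinder sits centred between the pads: top at about (323,357) in wrist pixels, with the pads on either side. I'll close on it.

>>> play_rows(
  moves=[
    {"delta_pos": [0,0,0],"yaw": 0},
    {"delta_pos": [0,0,0],"yaw": 0},
    {"delta_pos": [0,0,0],"yaw": 0},
    {"delta_pos": [0,0,0],"yaw": 0},
    {"delta_pos": [0,0,0],"yaw": 0},
  ],
  gripper=15,
  force=70,
)

```text
t: 3.35
position: [0.4939, -0.1802, 0.0996]
ee_rot: [-3.14, 0.0, 1.6]
force: [-2.0, -0.6, 3.6]
width: 0.0222
grasp_force: 68.3
```

```bash
python3 -c "
from h import *
s=load('w2'); f=s['camera_matrix'][0,0]; D=f*.024/68; c,d=ray(s,(323,357)); print(f,c+d*D)
to([.4937,-.182,.098],91.5);print(state()['width'],state()['grasp_force'])
"
```

```text
368.5088936840517 [ 0.49415682 -0.18333522  0.12931641]
t 3.35 pos [ 0.4939 -0.1802  0.0996] rpy [-3.1404e+00  5.0000e-04  1.6002e+00] F [-2.  -0.6  3.6] -> units [-0.044 -0.007  0.04 ] yaw 0.023
0.02219164951133165 68.32177519798279
```

Gripped. I'll lift slowly, 1 mm per row.

>>> play_rows(
  moves=[
    {"delta_pos": [0,0,-0.025],"yaw": 0},
    {"delta_pos": [0,0,-0.05],"yaw": 0},
    {"delta_pos": [0,0,-0.075],"yaw": 0},
    {"delta_pos": [0,0,-0.1],"yaw": 0},
    {"delta_pos": [0,0,-0.125],"yaw": 0},
    {"delta_pos": [0,0,-0.15],"yaw": 0},
  ],
)

```text
t: 3.95
position: [0.494, -0.1802, 0.1051]
ee_rot: [-3.14, 0.0, 1.6]
force: [-1.3, -2.8, -7.1]
width: 0.0222
grasp_force: 68.8
```

>>> play_rows(
  moves=[
    {"delta_pos": [0,0,-0.025],"yaw": 0},
    {"delta_pos": [0,0,-0.05],"yaw": 0},
    {"delta_pos": [0,0,-0.075],"yaw": 0},
    {"delta_pos": [0,0,-0.1],"yaw": 0},
    {"delta_pos": [0,0,-0.125],"yaw": 0},
    {"delta_pos": [0,0,-0.15],"yaw": 0},
  ],
)

```text
t: 4.55
position: [0.4939, -0.1803, 0.1103]
ee_rot: [-3.14, -0.0, 1.6]
force: [-0.8, -2.6, -20.9]
width: 0.0224
grasp_force: 69.3
```

Contact with the hub came somewhere between z 0.105 and 0.110, so the stop should be at TCP z≈0.121–0.126.

>>> play_rows(
  moves=[
    {"delta_pos": [0,0,-0.02],"yaw": 0},
    {"delta_pos": [0,0,-0.04],"yaw": 0},
    {"delta_pos": [0,0,-0.06],"yaw": 0},
    {"delta_pos": [0,0,-0.08],"yaw": 0},
  ],
)

```text
t: 4.95
position: [0.4939, -0.1802, 0.1143]
ee_rot: [-3.14, 0.0, 1.6]
force: [-2.0, -3.7, -17.9]
width: 0.0225
grasp_force: 69.3
```

>>> play_rows(
  moves=[
    {"delta_pos": [0,0,-0.02],"yaw": 0},
    {"delta_pos": [0,0,-0.04],"yaw": 0},
    {"delta_pos": [0,0,-0.06],"yaw": 0},
    {"delta_pos": [0,0,-0.08],"yaw": 0},
  ],
)

```text
t: 5.35
position: [0.494, -0.1802, 0.1179]
ee_rot: [-3.14, 0.0, 1.6]
force: [-3.4, -3.8, -10.9]
width: 0.0223
grasp_force: 69.7
```

The force has dropped to about 11 N, so the hub is past the plungers and the stop is about 3 mm further. Fine steps from here.

>>> play_rows(
  moves=[
    {"delta_pos": [0,0,-0.01],"yaw": 0},
    {"delta_pos": [0,0,-0.02],"yaw": 0},
    {"delta_pos": [0,0,-0.02],"yaw": 0},
  ],
)

```text
t: 5.65
position: [0.494, -0.1802, 0.1195]
ee_rot: [-3.14, 0.001, 1.6]
force: [-4.8, -4.1, -7.6]
width: 0.0222
grasp_force: 70.0
```

>>> play_rows(
  moves=[
    {"delta_pos": [0,0,-0.01],"yaw": 0},
    {"delta_pos": [0,0,-0.02],"yaw": 0},
  ],
)

```text
t: 5.85
position: [0.494, -0.1802, 0.1203]
ee_rot: [-3.14, 0.001, 1.6]
force: [-5.1, -3.7, -9.3]
width: 0.0221
grasp_force: 70.0
```

>>> play_rows(
  moves=[
    {"delta_pos": [0,0,-0.01],"yaw": 0},
    {"delta_pos": [0,0,-0.02],"yaw": 0},
  ],
)

```text
t: 6.05
position: [0.494, -0.1802, 0.121]
ee_rot: [-3.14, 0.001, 1.6]
force: [-4.1, -3.9, -10.5]
width: 0.022
grasp_force: 70.0
```

>>> play_rows(
  moves=[
    {"delta_pos": [0,0,-0.01],"yaw": 0},
    {"delta_pos": [0,0,-0.01],"yaw": 0},
  ],
)

```text
t: 6.25
position: [0.494, -0.1802, 0.1214]
ee_rot: [-3.14, 0.001, 1.6]
force: [-3.6, -3.6, -10.5]
width: 0.0222
grasp_force: 70.0
```

>>> play_rows(
  moves=[
    {"delta_pos": [0,0,-0.01],"yaw": 0},
    {"delta_pos": [0,0,-0.02],"yaw": 0},
  ],
)

```text
t: 6.45
position: [0.494, -0.1802, 0.1222]
ee_rot: [-3.14, 0.001, 1.6]
force: [-3.7, -3.9, -10.0]
width: 0.0222
grasp_force: 70.0
```

>>> play_rows(
  moves=[
    {"delta_pos": [0,0,-0.01],"yaw": 0},
    {"delta_pos": [0,0,-0.01],"yaw": 0},
  ],
)

```text
t: 6.65
position: [0.494, -0.1802, 0.1226]
ee_rot: [-3.14, 0.001, 1.6]
force: [-4.2, -3.2, -9.8]
width: 0.0224
grasp_force: 70.0
```

>>> play_rows(
  moves=[
    {"delta_pos": [0,0,-0.01],"yaw": 0},
    {"delta_pos": [0,0,-0.01],"yaw": 0},
  ],
)

```text
t: 6.85
position: [0.4939, -0.1802, 0.123]
ee_rot: [-3.14, 0.001, 1.6]
force: [-4.9, -5.3, -9.8]
width: 0.0221
grasp_force: 70.0
```

>>> play_rows(
  moves=[
    {"delta_pos": [0,0,-0.01],"yaw": 0},
    {"delta_pos": [0,0,-0.01],"yaw": 0},
  ],
)

```text
t: 7.05
position: [0.494, -0.1802, 0.1234]
ee_rot: [-3.14, 0.001, 1.6]
force: [-4.3, -4.5, -9.4]
width: 0.0223
grasp_force: 70.0
```

>>> play_rows(
  moves=[
    {"delta_pos": [0,0,-0.01],"yaw": 0},
    {"delta_pos": [0,0,-0.01],"yaw": 0},
  ],
)

```text
t: 7.25
position: [0.494, -0.1802, 0.1238]
ee_rot: [-3.14, 0.001, 1.6]
force: [-3.7, -4.7, -8.9]
width: 0.0222
grasp_force: 70.0
```

>>> play_rows(
  moves=[
    {"delta_pos": [0,0,-0.01],"yaw": 0},
    {"delta_pos": [0,0,-0.01],"yaw": 0},
  ],
)

```text
t: 7.45
position: [0.494, -0.1802, 0.1242]
ee_rot: [-3.14, 0.001, 1.6]
force: [-4.2, -3.6, -10.5]
width: 0.0225
grasp_force: 70.0
```

>>> play_rows(
  moves=[
    {"delta_pos": [0,0,-0.01],"yaw": 0},
    {"delta_pos": [0,0,-0.01],"yaw": 0},
  ],
)

```text
t: 7.65
position: [0.494, -0.1802, 0.1246]
ee_rot: [-3.14, 0.001, 1.6]
force: [-3.8, -3.7, -9.7]
width: 0.0221
grasp_force: 70.0
```

>>> play_rows(
  moves=[
    {"delta_pos": [0,0,-0.01],"yaw": 0},
    {"delta_pos": [0,0,-0.01],"yaw": 0},
  ],
)

```text
t: 7.85
position: [0.494, -0.1802, 0.125]
ee_rot: [-3.14, 0.001, 1.6]
force: [-4.1, -3.6, -9.6]
width: 0.0225
grasp_force: 70.0
```

>>> play_rows(
  moves=[
    {"delta_pos": [0,0,-0.01],"yaw": 0},
    {"delta_pos": [0,0,-0.01],"yaw": 0},
  ],
)

```text
t: 8.05
position: [0.494, -0.1802, 0.1253]
ee_rot: [-3.14, 0.001, 1.6]
force: [-3.7, -4.2, -11.6]
width: 0.0225
grasp_force: 70.0
```

>>> play_rows(
  moves=[
    {"delta_pos": [0,0,-0.01],"yaw": 0},
    {"delta_pos": [0,0,-0.01],"yaw": 0},
  ],
)

```text
t: 8.25
position: [0.494, -0.1802, 0.1253]
ee_rot: [-3.14, 0.001, 1.6]
force: [-3.1, -3.9, -14.5]
width: 0.0223
grasp_force: 69.7
```

>>> play_rows(
  moves=[
    {"delta_pos": [0,0,-0.01],"yaw": 0},
    {"delta_pos": [0,0,-0.01],"yaw": 0},
  ],
)

```text
t: 8.45
position: [0.494, -0.1802, 0.1253]
ee_rot: [-3.14, 0.0, 1.6]
force: [-2.9, -4.4, -17.1]
width: 0.0222
grasp_force: 69.4
```

The rod has met its stop: z holds at 0.1253 and the force climbs from 9 to 17 N. I'll relax slightly, hold and release.

>>> play_rows(
  moves=[
    {"delta_pos": [0,0,0.01],"yaw": 0},
    {"delta_pos": [0,0,0.02],"yaw": 0},
    {"delta_pos": [0,0,0.02],"yaw": 0},
  ],
)

```text
t: 8.75
position: [0.494, -0.1802, 0.1252]
ee_rot: [-3.14, 0.001, 1.6]
force: [-3.3, -4.8, -11.0]
width: 0.0222
grasp_force: 70.0
```

>>> play_rows(
  moves=[
    {"delta_pos": [0,0,0],"yaw": 0},
    {"delta_pos": [0,0,0],"yaw": 0},
    {"delta_pos": [0,0,0],"yaw": 0},
    {"delta_pos": [0,0,0],"yaw": 0},
    {"delta_pos": [0,0,0],"yaw": 0},
  ],
  gripper=62,
)

```text
t: 9.25
position: [0.4957, -0.1797, 0.1252]
ee_rot: [3.14, 0.0, 1.601]
force: [0.3, 0.1, 0.2]
width: 0.0621
grasp_force: 0.0
```

>>> play_rows(
  moves=[
    {"delta_pos": [0,0,-0.3],"yaw": 0},
    {"delta_pos": [0,0,-0.8],"yaw": 0},
    {"delta_pos": [0,0,-1.4],"yaw": 0},
    {"delta_pos": [0,0,-2.0],"yaw": 0},
    {"delta_pos": [0,0,-2.4],"yaw": 0},
    {"delta_pos": [0,0,-2.5],"yaw": 0},
    {"delta_pos": [0,0,-2.5],"yaw": 0},
  ],
)

```text
t: 9.95
position: [0.495, -0.1801, 0.2254]
ee_rot: [3.14, 0.001, 1.6]
force: [-0.3, -0.3, -0.6]
width: 0.062
grasp_force: 0.0
```

```bash
cat > m4.py <<'E'
from m import dark
from h import *
s=snap('wrist','w4'); b=snap('side','s4'); a=snap('scene','c4')
to([.4955,-.252,.19],91.5)
for z in (.156,.172): print(z,proj(s,[.4955,-.252,z]),proj(b,[.4955,-.252,z]),proj(a,[.4955,-.252,z]))
S=cv2.resize(b['image'][110:245,300:405],None,fx=3.5,fy=3.5,interpolation=3)
cv2.imwrite('pics/w4s.png',np.hstack([s['image'][:472,100:520],S[:472]]))
E
python3 m4.py | tail -3
```

```text
t 10.1 pos [ 0.4939 -0.1799  0.2237] rpy [-3.1398e+00 -6.0000e-04  1.6004e+00] F [-0.3  0.2  0.1] -> units [-1.804 -0.013  0.842] yaw 0.024
0.156 [[319.22775028 356.41760189]] [[357.28015292 169.97213656]] [[292.95003786 158.71356789]]
0.172 [[319.07372761 371.62129168]] [[357.78149755 164.32730475]] [[292.70638349 153.93511995]]
```

View pics/w4s.png

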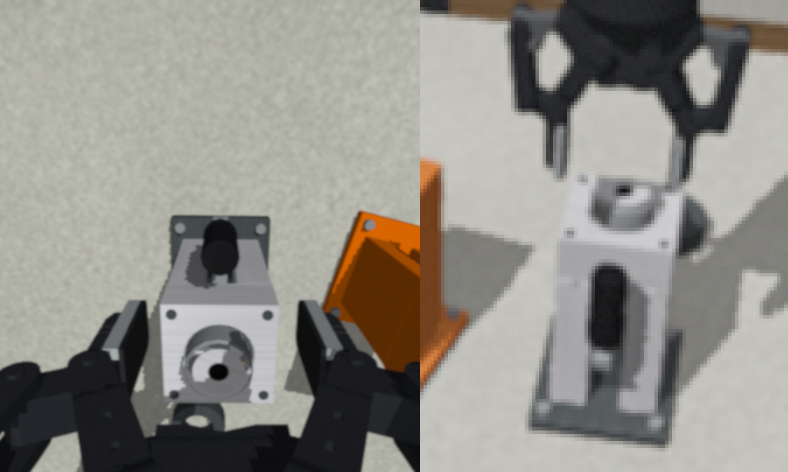

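The hub now stands proud, spot at (318,372) against a predicted (319,371.6). I'll move over it.

>>> play_rows(
  moves=[
    {"delta_pos": [-0.4,0,0],"yaw": 0},
    {"delta_pos": [-1.0,0,0],"yaw": 0.02},
    {"delta_pos": [-1.5,0,0.1],"yaw": 0.02},
    {"delta_pos": [-1.75,-0.01,0.4],"yaw": 0.02},
    {"delta_pos": [-1.8,-0.01,0.7],"yaw": 0.02},
    {"delta_pos": [-1.8,-0.01,0.9],"yaw": 0.02},
    {"delta_pos": [-1.8,-0.01,0.95],"yaw": 0.02},
    {"delta_pos": [-1.8,-0.01,0.95],"yaw": 0.02},
  ],
  gripper=58,
)

```text
t: 10.9
position: [0.4962, -0.2506, 0.1858]
ee_rot: [-3.14, -0.001, 1.6]
force: [-0.2, 0.3, 0.6]
width: 0.0581
grasp_force: 0.0
```

```bash
cat > m5.py <<'E'
from h import *
s=snap('wrist','w5'); b=snap('side','s5')
to([.4955,-.252,.165],91.5)
print(proj(s,[.4955,-.252,.172]))
S=cv2.resize(b['image'][110:245,300:405],None,fx=3.5,fy=3.5,interpolation=3)
cv2.imwrite('pics/w5s.png',np.hstack([s['image'][8:480,100:520],S[:472]]))
E
python3 m5.py | tail -3
```

```text
t 11.0 pos [ 0.4968 -0.2511  0.1867] rpy [ 3.1412e+00 -2.0000e-04  1.5992e+00] F [-0.3 -0.7  0.1] -> units [-0.022 -0.033  0.542] yaw 0.016
[[320.3078206 298.0087439]]
```

View pics/w5s.png

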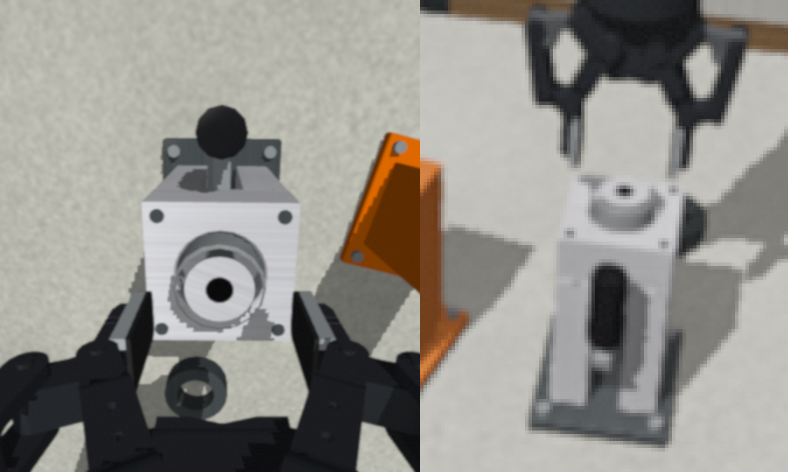

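The hub spot is at (319.5,298) in wrist pixels, and the finger midpoint sits about 1.5 mm to its +x side. I'll correct that and get the tip height from the side view.

```bash
python3 - <<'E'
from h import *
b=load('s5')
f=lambda p:(300+(p[0]-420)/3.5-.36,110+p[1]/3.5-.36)
for p in [(573,165),(685,168)]:
    c,d=ray(b,f(p))
    for y in (-.240,-.251): print(p,y,(c+d*(y-c[1])/d[1]).round(4))
E
```

```text
(573, 165) -0.24 [ 0.5287 -0.24    0.1959]
(573, 165) -0.251 [ 0.5301 -0.251   0.1884]
(685, 168) -0.24 [ 0.4565 -0.24    0.2044]
(685, 168) -0.251 [ 0.457  -0.251   0.1969]
```

>>> play_rows(
  moves=[
    {"delta_pos": [-0.02,-0.03,0.1],"yaw": 0.02},
    {"delta_pos": [-0.02,-0.03,0.25],"yaw": 0.02},
    {"delta_pos": [-0.02,-0.03,0.4],"yaw": 0.02},
    {"delta_pos": [-0.02,-0.03,0.5],"yaw": 0.02},
    {"delta_pos": [-0.02,-0.03,0.55],"yaw": 0.02},
  ],
)

```text
t: 11.5
position: [0.4948, -0.2527, 0.1638]
ee_rot: [-3.141, -0.0, 1.595]
force: [-0.3, -0.1, 0.6]
width: 0.0581
grasp_force: 0.0
```

>>> play_rows(
  moves=[
    {"delta_pos": [0,0,0.06],"yaw": 0},
    {"delta_pos": [0,0,0.12],"yaw": 0},
    {"delta_pos": [0,0,0.18],"yaw": 0},
    {"delta_pos": [0,0,0.22],"yaw": 0},
    {"delta_pos": [0,0,0.22],"yaw": 0},
  ],
)

```text
t: 12.0
position: [0.4951, -0.2527, 0.1555]
ee_rot: [-3.141, -0.0, 1.595]
force: [-1.1, 0.0, 0.6]
width: 0.0578
grasp_force: 0.0
```

```bash
cat > m6.py <<'E'
from h import *
s=snap('wrist','w6'); b=snap('side','s6')
to([.4955,-.252,.154],91.5)
S=cv2.resize(b['image'][130:210,310:405],None,fx=4.,fy=4.,interpolation=3); S=np.vstack([S,np.zeros((160,380,3),np.uint8)])
cv2.imwrite('pics/w6s.png',np.hstack([s['image'][:480,110:520],S[:480]]))
E
python3 m6.py | tail -3
```

```text
t 12.1 pos [ 0.4953 -0.2528  0.1557] rpy [3.1416 0.     1.5947] F [0.4 0.1 0.5] -> units [0.021 0.007 0.043] yaw -0.016
```

View pics/w6s.png

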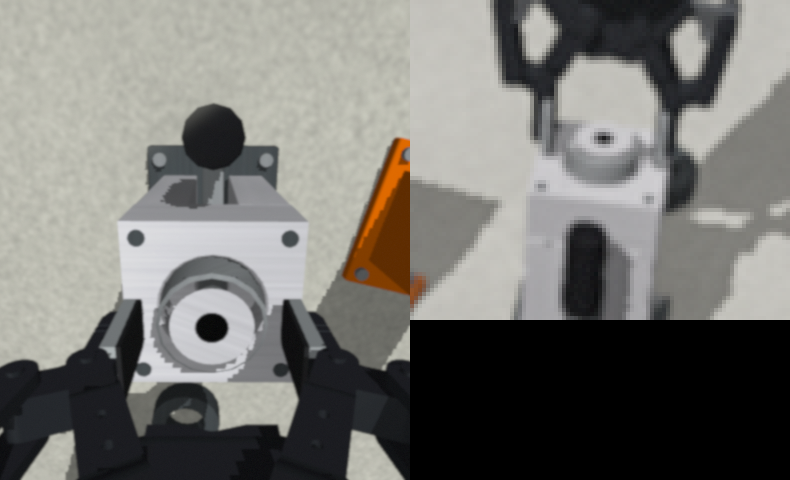

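The open pads straddle the hub, with spot (322,327) midway between them and the tips still above the nest top. I'll close.

>>> play_rows(
  moves=[
    {"delta_pos": [0,0,0.03],"yaw": 0},
    {"delta_pos": [0,0,0.03],"yaw": 0},
    {"delta_pos": [0,0,0.03],"yaw": 0},
    {"delta_pos": [0,0,0.03],"yaw": 0},
    {"delta_pos": [0,0,0.03],"yaw": 0},
  ],
  gripper=36,
  force=40,
)

```text
t: 12.6
position: [0.4952, -0.2529, 0.1545]
ee_rot: [-3.142, 0.0, 1.595]
force: [0.2, -0.2, -0.3]
width: 0.0425
grasp_force: 40.5
```

>>> play_rows(
  moves=[
    {"delta_pos": [0,0,-0.05],"yaw": 0},
    {"delta_pos": [0,0,-0.12],"yaw": 0},
    {"delta_pos": [0,0,-0.22],"yaw": 0},
    {"delta_pos": [0,0,-0.4],"yaw": 0},
    {"delta_pos": [0,0,-0.7],"yaw": 0},
    {"delta_pos": [0,0,-1.1],"yaw": 0},
    {"delta_pos": [0,0,-1.4],"yaw": 0},
    {"delta_pos": [0,0,-1.5],"yaw": 0},
  ],
)

```text
t: 13.4
position: [0.4963, -0.2532, 0.2166]
ee_rot: [3.138, 0.002, 1.595]
force: [0.8, 1.5, -3.3]
width: 0.0424
grasp_force: 41.0
```

```bash
cat > m7.py <<'E'
from h import *
s=snap('wrist','w7'); b=snap('side','s7')
to([.5818,.1673,.215],91.5); print(state()['width'],state()['grasp_force'])
S=cv2.resize(b['image'][70:170,310:405],None,fx=4.,fy=4.,interpolation=3); S=np.vstack([S,np.zeros((80,380,3),np.uint8)])
cv2.imwrite('pics/w7s.png',np.hstack([s['image'][:480,110:520],S[:480]]))
E
python3 m7.py | tail -3
```

```text
t 13.5 pos [ 0.4956 -0.2531  0.2155] rpy [3.1400e+00 1.0000e-03 1.5946e+00] F [ 0.6  0.1 -2.8] -> units [10.455  2.404  0.012] yaw -0.017
0.0424268295500235 40.97577888518572
```

View pics/w7s.png

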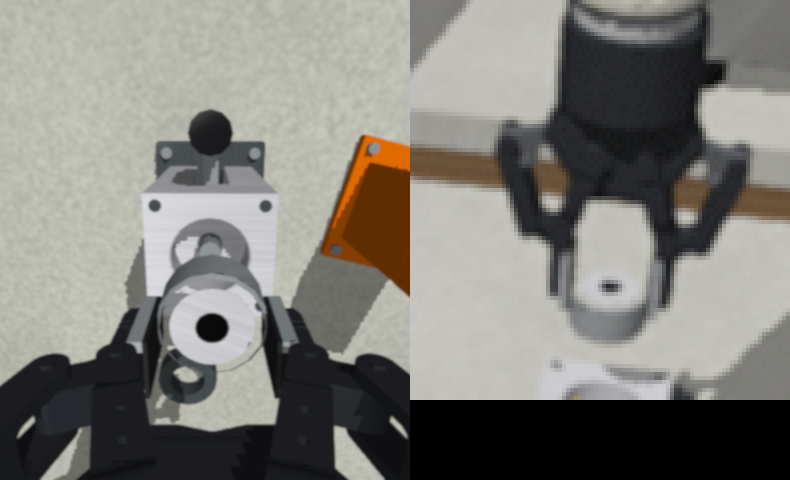

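The hub is held upright, clear of the nest. Now carrying it toward the tray.

>>> play_rows(
  moves=[
    {"delta_pos": [0.2,0.05,0],"yaw": 0},
    {"delta_pos": [0.6,0.14,0],"yaw": 0},
    {"delta_pos": [1.2,0.28,0],"yaw": 0},
    {"delta_pos": [2.0,0.46,0],"yaw": 0},
    {"delta_pos": [2.9,0.67,0],"yaw": 0},
    {"delta_pos": [3.8,0.87,0],"yaw": 0},
    {"delta_pos": [4.7,1.08,0],"yaw": 0},
    {"delta_pos": [5.6,1.29,0],"yaw": 0},
  ],
)

```text
t: 14.3
position: [0.5408, -0.0255, 0.2137]
ee_rot: [-3.14, -0.0, 1.595]
force: [1.3, 0.5, -2.3]
width: 0.0426
grasp_force: 40.9
```

>>> play_rows(
  moves=[
    {"delta_pos": [0.9,0.2,0],"yaw": 0},
    {"delta_pos": [1.8,0.4,0],"yaw": 0},
    {"delta_pos": [2.7,0.6,0],"yaw": 0},
    {"delta_pos": [3.5,0.8,0],"yaw": 0},
    {"delta_pos": [4.2,0.97,0],"yaw": 0},
    {"delta_pos": [4.6,1.06,0],"yaw": 0},
    {"delta_pos": [4.8,1.1,0],"yaw": 0},
    {"delta_pos": [4.85,1.11,0],"yaw": 0},
  ],
)

```text
t: 15.1
position: [0.5807, 0.1676, 0.2139]
ee_rot: [-3.14, 0.001, 1.596]
force: [-0.1, -0.2, -2.1]
width: 0.0424
grasp_force: 40.9
```

>>> play_rows(
  moves=[
    {"delta_pos": [0,0,0],"yaw": 0},
    {"delta_pos": [0,0,0],"yaw": 0},
    {"delta_pos": [0,0,0],"yaw": 0},
  ],
)

```text
t: 15.4
position: [0.5812, 0.1656, 0.2144]
ee_rot: [-3.141, 0.001, 1.592]
force: [-0.5, 0.1, -2.7]
width: 0.0423
grasp_force: 40.9
```

```bash
cat > m8.py <<'E'
from h import *
from m import dark
s=load('w7'); p=dark(s,(322,327),12); q=onz(s,p,.2155-.0065+.024); print('W',p,'hub',q,'TCP .4956 -.2531')
w=snap('wrist','w8'); b=snap('side','s8'); a=snap('scene','c8')
to([.5818,.1673,.1],91.5)
st=state()['position']
for n,s in (('wrist',w),('side',b),('scene',a)):
    zt=st[2]-.0065+.024; u=proj(s,[st[0],st[1]+.001,zt])[0]
    p=dark(s,tuple(int(round(v)) for v in u),12 if n=='wrist' else 4); print(n,u,p,onz(s,p,zt).round(4))
    print(' empty px',proj(s,[.5818,.1673,.014]))
E
python3 m8.py | grep -A99 ^W; echo
```

```text
W (np.float64(321.9118892212422), np.float64(327.2400493114554)) hub [ 0.49632319 -0.25227622  0.233     ] TCP .4956 -.2531
t 15.55 pos [0.5812 0.1665 0.2145] rpy [3.1416e+00 4.0000e-04 1.5935e+00] F [-0.8 -0.6 -2.8] -> units [0.02  0.015 2.864] yaw -0.025
wrist [321.98972001 326.57479402] (np.float64(321.89972806312), np.float64(327.26498525412694)) [0.5812 0.1672 0.232 ]
 empty px [[322.8159392  207.13724688]]
side [272.06667786 274.97981149] (np.float64(272.0178380306814), np.float64(275.1188012843382)) [0.5812 0.1678 0.232 ]
 empty px [[278.00888753 349.16990737]]
scene [412.85233269 302.67462723] (np.float64(412.1527441040335), np.float64(302.0989640731761)) [0.5813 0.166  0.232 ]
 empty px [[396.38057334 347.69864486]]
```

```bash
cat > m9.py <<'E'
from h import *
from m import dark
print('W')
w=load('w8'); g=cv2.cvtColor(w['image'],cv2.COLOR_BGR2GRAY)
H=[]
for h in ((.5098,.1163),(.4587,.1883),(.5307,.2392)):
    u=proj(w,[*h,.03])[0]; print(u)
    if 10<u[0]<630 and 10<u[1]<470:
        p=dark(w,tuple(int(round(v)) for v in u),6); H.append(onz(w,p,.03)[:2]); print('  ',np.round(p,1),H[-1].round(4))
# rectified top view of the tray-top plane (z=.014) round the pocket, 0.5 mm/px
n=160; X,Y=np.meshgrid(np.arange(n),np.arange(n))
P=np.stack([.5818+(X-80)*.0005,.1673+(Y-80)*.0005,np.full(X.shape,.014)],-1)
uv=proj(w,P).reshape(n,n,2).astype(np.float32)
r=cv2.GaussianBlur(cv2.remap(g,uv,None,cv2.INTER_LINEAR),(0,0),1.5)
C=cv2.HoughCircles(r,cv2.HOUGH_GRADIENT_ALT,1,10,param1=30,param2=.5,minRadius=42,maxRadius=54)
print(None if C is None else [((.5818+(c[0]-80)*.0005).round(4),(.1673+(c[1]-80)*.0005).round(4),c[2]*.5) for c in C[0]])
E
python3 m9.py | grep -A99 ^W
```

```text
W
[245.62225581 261.85679104]
   [244.9 262. ] [0.5091 0.1162]
[184.74162146 184.62382797]
   [184.  184.8] [0.458  0.1881]
[264.49269869 126.43567939]
   [263.4 126. ] [0.5298 0.2395]
[(np.float32(0.5808), np.float32(0.1673), np.float32(23.866661))]
```

Pocket found at (0.5808, 0.1673) with r 23.9 mm, and the held hub is at (0.5812, 0.167), so they are aligned. I'll go down to near the tray.

>>> play_rows(
  moves=[
    {"delta_pos": [0,0,0.3],"yaw": 0},
    {"delta_pos": [0,0,0.8],"yaw": 0},
    {"delta_pos": [0,0,1.5],"yaw": 0},
    {"delta_pos": [0,0,2.3],"yaw": 0},
    {"delta_pos": [0,0,3.1],"yaw": 0},
    {"delta_pos": [0,0,3.8],"yaw": 0},
    {"delta_pos": [0,0,4.2],"yaw": 0},
    {"delta_pos": [0,0,4.3],"yaw": 0},
  ],
)

```text
t: 16.35
position: [0.5798, 0.1669, 0.0402]
ee_rot: [-3.138, 0.001, 1.595]
force: [-1.5, -0.3, -3.2]
width: 0.0421
grasp_force: 41.2
```

>>> play_rows(
  moves=[
    {"delta_pos": [0,0,0],"yaw": 0},
    {"delta_pos": [0,0,0],"yaw": 0},
    {"delta_pos": [0,0,0],"yaw": 0},
  ],
)

```text
t: 16.65
position: [0.5823, 0.1678, 0.0439]
ee_rot: [3.139, -0.001, 1.595]
force: [0.7, 0.6, -2.4]
width: 0.0419
grasp_force: 41.2
```

```bash
cat > m10.py <<'E'
from h import *
from m import dark
print('W')
w=snap('wrist','w10'); b=snap('side','s10'); a=snap('scene','c10')
to([.5818,.1673,.0125],91.5); st=state()['position']
for n,s in (('wrist',w),('side',b),('scene',a)):
    zt=st[2]-.0065+.024; u=proj(s,[st[0],st[1]+.001,zt])[0]
    p=dark(s,tuple(int(round(v)) for v in u),12 if n=='wrist' else 3); print(n,u,p,onz(s,p,zt).round(4))
for h in ((.5098,.1163),(.5307,.2392)):
    u=proj(w,[*h,.03])[0]
    p=dark(w,tuple(int(round(v)) for v in u),9); print(u,'  ',np.round(p,1),onz(w,p,.03)[:2].round(4))
E
python3 m10.py | grep -A99 ^W
```

```text
W
t 16.8 pos [0.5818 0.1675 0.0435] rpy [ 3.1399e+00 -5.0000e-04  1.5946e+00] F [-0.1  0.9 -1.6] -> units [-0.005  0.     0.775] yaw -0.017
wrist [320.56886664 328.50561435] (np.float64(321.2035102455072), np.float64(328.22928587677393)) [0.582  0.1686 0.061 ]
side [276.68141008 335.88529172] (np.float64(276.36304549675026), np.float64(336.16248839368615)) [0.5822 0.1692 0.061 ]
scene [399.83730787 339.7549053 ] (np.float64(399.4501141180306), np.float64(339.54678839256604)) [0.5821 0.1677 0.061 ]
[176.41922169 384.45021011]    [174.5 380.9] [0.5091 0.1184]
[199.51107306 132.99937537]    [200.2 133.4] [0.531  0.2391]
```

>>> play_rows(
  moves=[
    {"delta_pos": [-0.025,0,0.1],"yaw": 0},
    {"delta_pos": [-0.025,0,0.2],"yaw": 0},
    {"delta_pos": [-0.025,0,0.3],"yaw": 0},
    {"delta_pos": [-0.025,0,0.4],"yaw": 0},
    {"delta_pos": [-0.025,0,0.48],"yaw": 0},
    {"delta_pos": [-0.025,0,0.54],"yaw": 0},
    {"delta_pos": [-0.025,0,0.6],"yaw": 0},
    {"delta_pos": [-0.025,0,0.6],"yaw": 0},
  ],
)

```text
t: 17.6
position: [0.581, 0.1664, 0.0181]
ee_rot: [-3.141, 0.0, 1.595]
force: [-0.3, -0.5, -1.2]
width: 0.0424
grasp_force: 41.2
```

>>> play_rows(
  moves=[
    {"delta_pos": [0,0,0.025],"yaw": 0},
    {"delta_pos": [0,0,0.05],"yaw": 0},
    {"delta_pos": [0,0,0.075],"yaw": 0},
    {"delta_pos": [0,0,0.1],"yaw": 0},
  ],
)

```text
t: 18.0
position: [0.5812, 0.1663, 0.0145]
ee_rot: [3.141, -0.0, 1.595]
force: [-0.7, 0.0, -2.4]
width: 0.0423
grasp_force: 41.2
```

The hub is inside the pocket rim without contact. A few more small steps.

>>> play_rows(
  moves=[
    {"delta_pos": [0,0,0.015],"yaw": 0},
    {"delta_pos": [0,0,0.03],"yaw": 0},
    {"delta_pos": [0,0,0.04],"yaw": 0},
  ],
)

```text
t: 18.3
position: [0.5812, 0.1664, 0.0133]
ee_rot: [-3.142, 0.0, 1.595]
force: [-0.4, -0.1, 4.4]
width: 0.0422
grasp_force: 41.8
```

>>> play_rows(
  moves=[
    {"delta_pos": [0,0,0.01],"yaw": 0},
    {"delta_pos": [0,0,0.02],"yaw": 0},
  ],
)

```text
t: 18.5
position: [0.5813, 0.1663, 0.0132]
ee_rot: [3.141, 0.001, 1.595]
force: [-2.5, -1.7, 11.1]
width: 0.0424
grasp_force: 42.4
```

The hub is on the pocket floor. I'll relax, release and retreat.

>>> play_rows(
  moves=[
    {"delta_pos": [0,0,-0.02],"yaw": 0},
    {"delta_pos": [0,0,-0.025],"yaw": 0},
  ],
)

```text
t: 18.7
position: [0.5812, 0.1664, 0.0133]
ee_rot: [3.141, -0.0, 1.595]
force: [-1.0, 0.2, 0.9]
width: 0.0422
grasp_force: 41.6
```

>>> play_rows(
  moves=[
    {"delta_pos": [0,0,0],"yaw": 0},
    {"delta_pos": [0,0,0],"yaw": 0},
    {"delta_pos": [0,0,0],"yaw": 0},
    {"delta_pos": [0,0,0],"yaw": 0},
    {"delta_pos": [0,0,0],"yaw": 0},
  ],
  gripper=58,
)

```text
t: 19.2
position: [0.5812, 0.1664, 0.013]
ee_rot: [3.142, -0.0, 1.595]
force: [-0.7, 0.4, 0.2]
width: 0.0577
grasp_force: 0.0
```

>>> play_rows(
  moves=[
    {"delta_pos": [0,0,-0.1],"yaw": 0},
    {"delta_pos": [0,0,-0.3],"yaw": 0},
    {"delta_pos": [0,0,-0.7],"yaw": 0},
    {"delta_pos": [0,0,-1.3],"yaw": 0},
    {"delta_pos": [0,0,-2.0],"yaw": 0},
    {"delta_pos": [0,0,-2.6],"yaw": 0},
    {"delta_pos": [0,0,-3.0],"yaw": 0},
    {"delta_pos": [0,0,-3.0],"yaw": 0},
  ],
)

```text
t: 20.0
position: [0.5832, 0.1672, 0.1369]
ee_rot: [3.135, -0.002, 1.595]
force: [0.3, 0.1, 0.1]
width: 0.0581
grasp_force: 0.0
```

```bash
cat > m11.py <<'E'
from h import *
from m import dark
print('W')
for n in ('wrist','side','scene'):
    s=snap(n,n+'11')
    for i,h in enumerate(((.5818,.1673),(.5098,.1163),(.4587,.1883),(.5307,.2392))):
        u=proj(s,[*h,.03])[0]; x,y=np.round(u).astype(int)
        if not(12<x<628 and 12<y<468): continue
        p=dark(s,(int(x),int(y)),9 if n=='wrist' else 3); print(n,i,u.round(1),np.round(p,1),onz(s,p,.03).round(4))
to([.58,.167,.1],91.5)
E
python3 m11.py | grep -A99 ^W
```

```text
W
wrist 0 [319.  237.7] [318.  237.4] [0.5811 0.1675 0.03  ]
wrist 1 [221.1 301. ] [220.1 301.2] [0.509  0.1161 0.03  ]
wrist 2 [140.4 204.5] [139.2 204.9] [0.4579 0.188  0.03  ]
wrist 3 [242.5 129.7] [241.1 129.4] [0.5298 0.2393 0.03  ]
side 0 [277.6 344.6] [277.6 344.7] [0.5817 0.1676 0.03  ]
side 1 [319.7 329.2] [319.7 329.3] [0.5098 0.1164 0.03  ]
side 2 [339.2 366.1] [339.3 366.2] [0.4585 0.1885 0.03  ]
side 3 [294.8 383.6] [295.  383.8] [0.5304 0.2394 0.03  ]
scene 0 [397.4 344.9] [397.3 344.9] [0.582  0.1672 0.03  ]
scene 1 [403.9 305.2] [402.5 304.7] [0.5112 0.1135 0.03  ]
scene 2 [446.4 314.3] [446.2 314.3] [0.459 0.188 0.03 ]
scene 3 [441.5 354.6] [441.3 354.6] [0.5309 0.239  0.03  ]
t 20.15 pos [0.5808 0.166  0.133 ] rpy [-3.1411e+00  4.0000e-04  1.5946e+00] F [ 1.3  0.4 -0.4] -> units [ 0.025 -0.019  0.826] yaw -0.017
```

In all three views the hub spot is within about 0.5 mm of the pocket centre, at the seated height. The other hubs are unmoved, so I'm handing in.

```bash
python3 -c "
from station import close_job
print(close_job())"
```

```text
the job is handed in; nothing more can be done
None
```

The job is handed in (no verdict was returned): the rod went up to its stop with about 17 N total lift, and the hub was lifted out and set flat in the empty tray pocket, within about 0.5 mm of centre, with the other hubs unmoved (I did not re-measure the ring gauge at the end).

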